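# Lock the lathe tailstock, seat the centre, release the lock

### The job

On the wood lathe, push the red-tipped lock lever down from above with closed fingers until it stays down by itself and brakes the tailstock. Then push the brass-faced centre straight into the tailstock until it is firmly seated: lean on it with about 18 N for a second, never more than 28 N. Finally flick the lever back up to release the brake and let go, leaving the tailstock where it stood on the bed and the other things on the bench alone; do not bear on the lever with more than about 30 N while locking.

Things in the scene. Friction and masses are not known exactly. Their poses are not given: they have to be found in the camera images.
- tailstock: Green cast tailstock that slides along the lathe bed (its y axis). Origin: on the bed top, 70 mm over the bench, under its middle. x points across the bed away from the robot, -y to the headstock, z up. Foot 110 x 110 x 30 mm, column 70 x 80 mm, barrel top at z = 159 mm, handwheel at y = 97 mm. Slides at a push of about 2.5 N; with the lever locked its brake holds about 35 N.
- lever_hinge (a point): Middle of the lock lever's hinge, at x = -70, y = 0, z = 50 mm of the tailstock. The hinge axis is the tailstock's y axis.
- lock_lever (a joint): Lock lever's angle: 0 = released, pointing to the tailstock's -x (to the robot) and 45 degrees up; grows as it is pushed down; 0.8 = hard stop, level. A spring drives it up below 0.5 and down above 0.5, where it stays locked. Pushing down takes about 10 N at the red tip at first, falling towards 0.5, then it snaps down. Lifting out of lock takes about 5 N at the tip.
- lever_tip (a point): Middle of the red paddle at the lever's end, 115 mm from the hinge. The paddle is 45 mm long (along the lever), 24 mm wide (along the tailstock's y), 14 mm thick. Behind it a dark rod of 12 mm diameter runs to the hinge.
- lever_handle: The part of the lever that is touched: rod and red paddle. Origin on the hinge; at joint 0 its axes are parallel to the tailstock's.
- centre: Centre to be seated: brass disc, 36 mm diameter, 8 mm thick, on an 18 mm shank in the quill. Origin: middle of its flat outer face, which looks to the tailstock's -y and starts at y = -120 to -143 mm; push it to +y. After 7 N of friction the taper seats with the face anywhere from y = -108 to -100 mm (unseen, differs each time); then the push rises 5 N per mm and springs back when let go.
- spray_can: Blue spray can, 54 mm diameter, 160 mm tall, standing on the bench; origin under its base. Leave it alone.
- dish: Shallow steel dish, 120 mm diameter, 25 mm high; origin under its base. Leave it alone.
- spanner: Steel spanner lying flat on the bench; leave it alone.
- blank: Round wood blank, 100 mm diameter, 45 mm high, on the bench in front of the lathe; leave it alone.
- quill_mouth (a point): Middle of the mouth of the steel quill (30 mm diameter) in which the centre slides: y = -85, z = 125 mm of the tailstock. The barrel behind it, 68 mm diameter, runs from y = -55 to +65 mm. Headstock and wood bowl on the lathe's other end are at least 170 mm away from the centre's face.

How it is judged:
On the way, in this order (a step that is already met when the one before it is completed fails the run):
1. the lever is down and stays locked with nothing touching it, the centre not yet pushed in (value of joint lock_lever above 0.72 rad and contact force between anything else and lever_handle below 0.5 N and y of centre in the frame of tailstock below -0.1135 m), for 0.2 s.
2. the fingers lean on the seated centre with more than 12 N while the lever is locked (value of joint lock_lever above 0.72 rad and contact force between the fingers and centre above 12 N and y of centre in the frame of tailstock above -0.1105 m), for 0.3 s.
At the end, for the whole second after the job is handed in: The lever is up again (below 0.15 rad), the centre's face is within 110.5 mm of the tailstock's middle, and the tailstock is at rest within 15 mm of where it started (value of joint lock_lever below 0.15 rad and y of centre in the frame of tailstock above -0.1105 m and distance of tailstock from where it was at the start of the episode below 0.015 m and linear speed of tailstock below 0.01 m/s); the robot touches nothing.
It fails at once if the centre is pushed with more than 28 N (contact force between anything else and centre above 28 N).
It fails at once if the lever is loaded with more than 40 N before the centre is seated (contact force between anything else and lever_handle above 40 N and y of centre in the frame of tailstock below -0.1135 m).
It fails at once if the tailstock is moved more than 15 mm (distance of tailstock from where it was at the start of the episode above 0.015 m).
It fails at once if a bystander is moved more than 20 mm (distance of any of spray_can, dish, spanner, blank from where it was at the start of the episode above 0.02 m).
It also fails if it takes over 64 s, if anything falls off the work surface, if the arm or the gripper's body presses on something with over 40 N, if the wrist force passes 120 N, or if a joint passes its speed limit or range.

### The arm

A 7-joint arm with a two-finger parallel gripper is mounted at the origin on the work surface. World frame = base frame: x ahead of the robot, y to its left, z up, the work surface at z = 0. Lengths are in m, angles in rad, forces in N, time in s.
With the tool pointing down it reaches from about 0.35 to 0.9 m from the base axis. Payload 8.1 kg.
Tool frame: the origin (TCP) lies midway between the tips of the shut fingers; the grasp point (between the pads) lies 19 mm behind it; z points along the fingers, y is the line along which they close (so a half turn about z gives the same grasp; the last joint's range is limited). The gripper opens to 92 mm and grips with 3 to 60 N. Pads are 19 mm wide; open, the fingers measure 130 mm over their backs; the gripper's body (75 mm by 190 mm) begins 47 mm behind the grasp point.
Start: joints at [1.065, 0.434, 0.025, 1.573, -0.012, 1.134, -0.075], TCP at [0.245, -0.575, 0.227] pointing down, gripper open.
Joint ranges: [-2.62, 2.62], [-0.44, 2.09], [-1.27, 1.32], [0.08, 2.57], [-1.32, 4.46], [0.12, 2], [-2.74, 2.74]. Speed limits (rad/s): [2.22, 2.22, 3.01, 3.01, 3.14, 3.14, 3.14].

### API

Orientations are given as a rotation vector (axis times angle).
In Python, from cell import arm gives the robot as it stands.
- The arm moves only by the tool carry_out, never from a script. Its arguments are lists of equal length, an entry for each row: "claw": the finger opening in cm, from 0 to 9.18; "delta_pos": the shift along the tool's x, y, z in cm, a list of three; "angular": the turn, a rotation vector about the tool's x, y, z in rad, a list of three. In form: {"claw": [claw, ...], "delta_pos": [[dx, dy, dz], ...], "angular": [[ax, ay, az], ...]}. A call has 1 to 20 rows; each row shifts and turns the commanded pose from where the row before left it, along the tool's axes as they then stand; what a row does not reach is not made up. A row lasts 1/10 s, in which the tool goes at most 50 mm and 8.59 degrees, less where a joint would pass 70% of its speed; a pose out of reach is approached as far as the arm can. A call with a gripper value outside its range is refused whole. The fingers move at their own pace and stop on an object; "force" is the grip in N (left out, the last holds). Time passes only in rows, so rows that do not move let the fingers close. It gives the time, the measured TCP pose, the force, the opening and the grip force at its end, in the units of the state.
- arm.observe(): the state, without advancing time (a new reading comes with each control period).
- arm.get_image(name): name is "scene" or "side" or "wrist"; returns a dict with "frame" (384x512x3 uint8, red, green, blue), "mtx" (3x3 intrinsics, pixels), "T" (4x4, takes a point from camera to world coordinates). Camera axes: x right, y down, z forward; pixel columns grow to the right and rows downward; lengths in m; the calibration is good to about 2 mm. A picture is of the moment at which its call begins. There is no depth.
- arm.sign_off(): hands the job in; it is judged then, once.
Trained networks look in a picture, given as the dict that the camera call returned (one of the last four; its "shot" number tells which), for a name from the list of things; names that differ only in an ending like _2 or _b are one class to them, and where a whole thing is asked for, a point or a joint stands for the part that bears it (a point fixed in the world has none). Each returns a list of dicts, best first, with "conf" (0 to 1); they miss things now and then, are a little off and sometimes report something else, mostly with a low value. They report only what shows in the picture. A call takes as long as a camera call.
- arm.look_for(label, picture): "centre" ([column, row] as shares, 0 to 1, of the picture: columns of its width, rows of its height, amid what is visible of it).
- arm.trace(label, picture): "region" (384x512 bool, what is visible of it) and "centre" ([column, row] as shares, 0 to 1, of the picture: columns of its width, rows of its height, amid what is visible of it).
- arm.place_of(label, picture): "centre" ([column, row] as shares, 0 to 1, of the picture: columns of its width, rows of its height: a listed point, or the origin of a listed thing).
The state is a dict: "clock": time; "joints": joint angles; "dq": joint speeds; "joint_efforts": joint torques, N m; "position": TCP position; "ee_rot": TCP orientation; "force": force on the tool from outside, world axes, zero at the start; "ft_torque": the same for the moment, N m; "width": opening from 0.0 (shut) to 1.0 (fully open); "gripper_force": force on a finger pad.
Only numpy, scipy, OpenCV 4.12 (cv2) and the standard library are available. Lean on these libraries where they do the work, as an engineer would, in place of code of your own. Each camera call takes 0.05 s, during which the arm holds its last target. There are 200 camera calls.

## Working session

There is one attempt and no reset: what is moved stays moved. The work goes in short steps, Python scripts to look and compute and a tool call to move; the robot and the scene stay as the last step left them, time stands still between calls to the robot, and variables do not carry over. Pictures are saved under pics/ and viewed, at most 10 in all, crops included, and the job is handed in when it is done.

Besides the shell and the picture viewer there is one more tool, called as name(argument=value, ...) on one line, values as JSON. carry_out: Moves the arm, as the interface text tells. Its arguments: {"type":"object","properties":{"claw":{"type":"array","items":{"type":"number"}},"delta_pos":{"type":"array","items":{"type":"array","items":{"type":"number"}}},"angular":{"type":"array","items":{"type":"array","items":{"type":"number"}}},"force":{"type":"number"}},"required":["claw","delta_pos","angular"]}

```bash
mkdir -p pics
cat > h.py <<'E'
import numpy as np, cv2
from scipy.spatial.transform import Rotation as R
from scipy.optimize import least_squares
from cell import arm
def tri(obs):
    # obs: list of (pic,[u,v] shares)
    A=[];
    P=[]
    for p,c in obs:
        K=np.array(p["mtx"]);T=np.linalg.inv(np.array(p["T"]));M=K@T[:3]
        P.append((M,np.array(c)*[512,384]))
    for M,uv in P:
        A+= [uv[0]*M[2]-M[0], uv[1]*M[2]-M[1]]
    x=np.linalg.svd(np.array(A))[2][-1];x=x[:3]/x[3]
    f=lambda x:np.concatenate([(lambda q:q[:2]/q[2]-uv)(M@np.append(x,1)) for M,uv in P])
    s=least_squares(f,x); return s.x,np.abs(s.fun).max()
def save(p,n): cv2.imwrite(f"pics/{n}.png",cv2.cvtColor(p["frame"],cv2.COLOR_RGB2BGR))
E
python3 - <<'E'
from h import *
s=arm.observe();print(s)
P={n:arm.get_image(n) for n in("scene","side","wrist")}
cv2.imwrite("pics/a.png",cv2.cvtColor(cv2.resize(np.vstack([np.hstack([P["scene"]["frame"],P["side"]["frame"]])]),(800,300)),cv2.COLOR_RGB2BGR))
for l in ["tailstock","lever_hinge","lever_tip","centre","quill_mouth","spray_can","dish","spanner","blank"]:
    o=[]
    for n,p in P.items():
        r=arm.place_of(l,p)
        if r: print(l,n,np.round(np.array(r[0]["centre"])*[512,384],1),round(r[0]["conf"],2))
        if r and r[0]["conf"]>.4:o.append((p,r[0]["centre"]))
    if len(o)>1: print("  ",*[np.round(x,4) for x in tri(o)], np.round(tri(o[:2])[0],4))
E
```

```text
{'clock': 0.0, 'joints': array([ 1.06543263,  0.4352127 ,  0.02498653,  1.57407416, -0.01155818,
        1.13400389, -0.07512649]), 'dq': array([ 0.00010942,  0.00031076,  0.00099961,  0.00042814,  0.00156963,
       -0.0013015 ,  0.00217466]), 'joint_efforts': array([-1.06151205e-03, -6.67854524e+01,  9.84310247e-01, -3.14449811e+01,
       -6.06885902e-02,  4.30893211e-02,  1.37291195e-04]), 'position': array([ 0.24470821, -0.57455865,  0.22596041]), 'ee_rot': array([-3.07668756e+00, -6.27957667e-01,  7.68346034e-04]), 'force': array([-0.54265666,  0.1931156 ,  0.41444627]), 'ft_torque': array([ 0.00309883, -0.02343702,  0.01258898]), 'gripper_force': 0.0, 'width': 0.9987464191680874}
tailstock scene [230.8 243.6] 0.62
tailstock side [211.1 208.7] 0.7
   [0.6296 0.0057 0.0608] 0.4005 [0.6296 0.0057 0.0608]
lever_hinge scene [331.7 233.9] 0.5
lever_hinge side [237.  200.2] 0.89
   [0.5108 0.1868 0.1758] 27.7556 [0.5108 0.1868 0.1758]
lever_tip scene [265.4 174.5] 0.75
centre scene [193.4 184.7] 0.66
centre side [232.8 143.7] 0.59
   [ 0.615  -0.1139  0.1968] 0.5926 [ 0.615  -0.1139  0.1968]
quill_mouth scene [203.4 190. ] 0.55
quill_mouth side [228.8 149.4] 0.63
   [ 0.6148 -0.084   0.1928] 0.1508 [ 0.6148 -0.084   0.1928]
spray_can scene [185.  188.8] 0.91
spray_can side [317.8 184.9] 0.63
   [ 0.4161 -0.3046 -0.0007] 1.1351 [ 0.4161 -0.3046 -0.0007]
dish scene [222.8 198.3] 0.51
dish side [316.  208.6] 0.71
   [ 0.3903 -0.1748 -0.0016] 0.6087 [ 0.3903 -0.1748 -0.0016]
spanner scene [330.5 232.4] 0.77
spanner side [273.2 297.2] 0.87
   [0.3915 0.1969 0.0086] 0.1071 [0.3915 0.1969 0.0086]
blank scene [386.2 260.8] 0.65
blank side [234.2 358.8] 0.62
   [ 0.414   0.3678 -0.0038] 0.1667 [ 0.414   0.3678 -0.0038]
```

View pics/a.png

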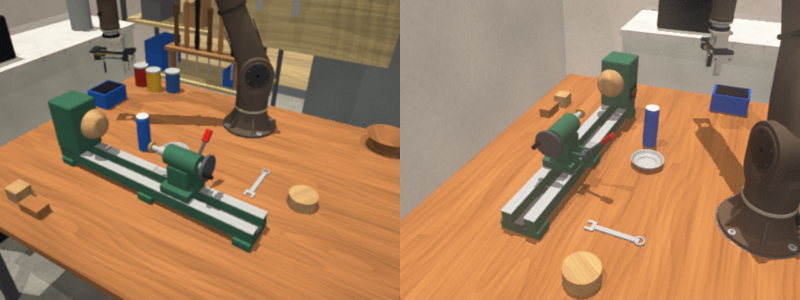

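The scene view shows the lathe with the tailstock at about (230,240) of 512x384 and the red lever at (265,174). The side view shows the tailstock at (211,200) and the red lever tip near (266,179), with the can and dish by the bed. Next I'll refine the yaw and the lever position.

Run:
```python
from h import *
P={n:arm.get_image(n) for n in("scene","side")}
o={}
for n,p in P.items():
    f=p["frame"].astype(int); m=((f[...,0]>120)&(f[...,1]<60)&(f[...,2]<60)).astype(np.uint8)
    k,L,st,ce=cv2.connectedComponentsWithStats(m)
    print(n,[(st[i].tolist(),np.round(ce[i],1).tolist()) for i in range(1,k) if st[i][4]>20])
    for l in("lever_tip","lever_hinge","lock_lever","centre"):
        print(l,[(np.round(np.array(r["centre"])*[512,384],1).tolist(),round(r["conf"],2)) for r in arm.place_of(l,p)[:3]] if l!="lock_lever" else 0, [(np.round(np.array(r["centre"])*[512,384],1).tolist(),round(r["conf"],2),int(r["region"].sum())) for r in arm.trace(l,p)[:2]])
a=P["scene"]["frame"][140:290,130:330];b=P["side"]["frame"][110:260,160:360]
a,b=[cv2.resize(i,(800,600),interpolation=cv2.INTER_CUBIC) for i in(a,b)]
for n,i in(("s1",a),("d1",b)): cv2.imwrite(f"pics/{n}.png",i[...,::-1])
```

```text
scene [([259, 166, 13, 16, 118], [264.8, 173.4])]
lever_tip [([261.1, 173.3], 0.59)] [([264.0, 179.7], 0.61, 238)]
lever_hinge [([222.2, 201.2], 0.42)] [([237.6, 214.8], 0.64, 4020)]
lock_lever 0 [([263.2, 178.2], 0.58, 231)]
centre [([190.6, 185.3], 0.47), ([385.2, 261.8], 0.44)] [([195.4, 187.2], 0.59, 129)]
side [([258, 170, 17, 15, 112], [265.7, 177.1])]
lever_tip [([268.7, 175.4], 0.56)] [([259.8, 182.1], 0.55, 287)]
lever_hinge [([238.3, 199.4], 0.77), ([226.2, 150.5], 0.67)] [([212.6, 184.0], 0.64, 3888)]
lock_lever 0 [([252.6, 186.1], 0.83, 279)]
centre [([231.1, 143.9], 0.7)] [([229.7, 144.2], 0.62, 118)]
```

View pics/s1.png

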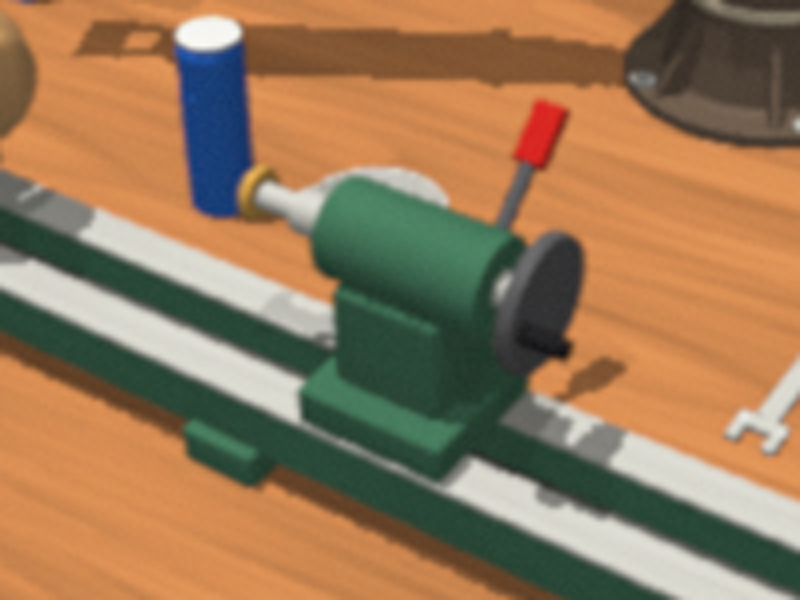

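View pics/d1.png

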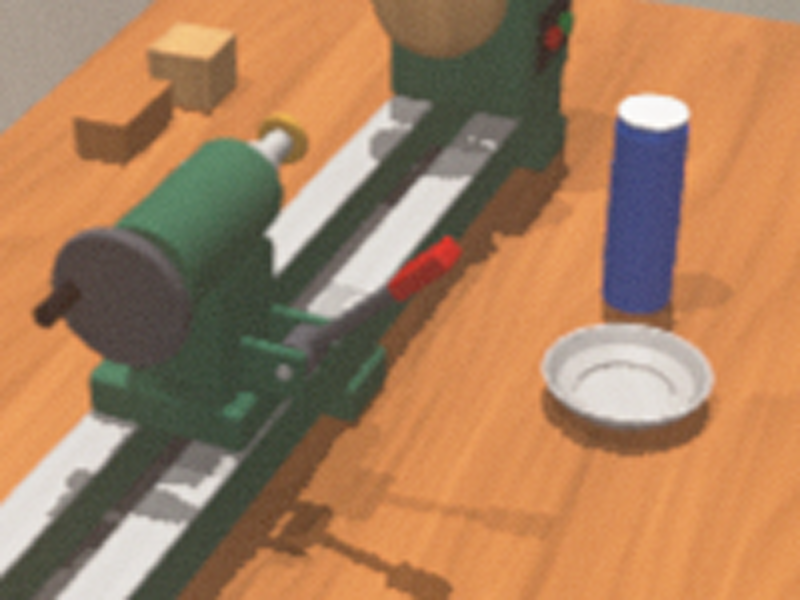

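Both crops are clear. In full-image pixels:

| Feature | Scene | Side |
|---|---|---|
| Brass disc | (194.3,188.2) | (231,144.5) |
| Handwheel | (265.3,215.8) | (190,185) |
| Foot top far corners | (205.5,237.5), (239,254) | – |
| Red paddle | (265,173.4) | (265.7,177) |

Next I'll fit the tailstock pose to these.

Run:
```python
from h import *
P={n:arm.get_image(n) for n in("scene","side")}
c=.70710678
O=[("scene",lambda y:(-.07-.115*c,0,.05+.115*c),(264.8,173.4)),("side",lambda y:(-.07-.115*c,0,.05+.115*c),(265.7,177.1)),
("scene",lambda y:(0,y+.004,.125),(194.3,188.2)),("side",lambda y:(0,y+.004,.125),(231,144.5)),
("scene",lambda y:(0,.097,.125),(265.3,215.8)),("side",lambda y:(0,.097,.125),(190,185)),
("scene",lambda y:(.055,-.055,.03),(205.5,237.5)),("scene",lambda y:(.055,.055,.03),(239.2,253.9)),
("scene",lambda y:(.055,-.055,.0),(205.5,244)),("scene",lambda y:(.055,.055,.0),(238.2,259.5))]
def f(q,full=0):
    x,y,a,yc=q;r=[]
    for n,g,uv in O:
        w=R.from_rotvec([0,0,a]).apply(g(yc))+[x,y,.07]
        k=P[n];M=k["mtx"]@np.linalg.inv(k["T"])[:3];h=M@np.append(w,1);r.append(h[:2]/h[2]-uv)
    return np.ravel(r)
s=least_squares(f,[.63,0,0,-.13],loss="soft_l1")
print(s.x,np.round(s.fun if 0 else f(s.x),1).reshape(-1,2).tolist())
J=s.jac;print("sd",np.sqrt(np.diag(np.linalg.inv(J.T@J))))
x,y,a,yc=s.x;T=lambda v:np.round(R.from_rotvec([0,0,a]).apply(v)+[x,y,.07],4)
print("face",T([0,yc,.125]),"tip",T([-.1513,0,.1313]),"hinge",T([-.07,0,.05]))
for l,i,j in(("disc",2,3),("tip",0,1),("wheel",4,5)):
    print(l,tri([(P[O[k][0]],np.array(O[k][2])/[512,384]) for k in(i,j)]))
st=arm.observe();print(R.from_rotvec(st["ee_rot"]).as_matrix().round(3))
```

```text
[ 0.62590461  0.01090913 -0.05796756 -0.12328623] [[0.2, -0.6], [0.5, -0.2], [0.3, -1.0], [-0.1, -0.1], [1.5, 0.0], [-1.0, 0.2], [-2.4, -1.3], [-0.2, -1.4], [-1.8, 1.2], [0.9, 2.1]]
sd [0.0013342  0.00149842 0.01072883 0.00302507]
face [ 0.6188 -0.1122  0.195 ] tip [0.4749 0.0197 0.2013] hinge [0.556 0.015 0.12 ]
disc (array([ 0.61956459, -0.10918664,  0.19305919]), np.float64(0.3403279499646885))
tip (array([0.47610577, 0.01968565, 0.20030369]), np.float64(0.03790542918272877))
wheel (array([0.63112145, 0.10366873, 0.19309828]), np.float64(0.025415660466165946))
[[ 0.92   0.392 -0.   ]
 [ 0.392 -0.92  -0.   ]
 [-0.     0.    -1.   ]]
```

carry_out(claw=[0,0,0,0,0,0,0,0,0,0,0,0,0,0,0,0,0,0,0,0], delta_pos=[[0,0,-2.5],[0,0,-2.5],[0,0,-2.5],[0,0,-2.5],[1.3,-4.05,0],[1.3,-4.05,0],[1.3,-4.05,0],[1.3,-4.05,0],[1.3,-4.05,0],[1.3,-4.05,0],[1.3,-4.05,0],[1.3,-4.05,0],[1.3,-4.05,0],[1.3,-4.05,0],[1.3,-4.05,0],[1.3,-4.05,0],[1.3,-4.05,0],[1.3,-4.05,0],[1.3,-4.05,0],[0,0,0]], angular=[[0,0,0.115],[0,0,0.115],[0,0,0.115],[0,0,0.115],[0,0,0],[0,0,0],[0,0,0],[0,0,0],[0,0,0],[0,0,0],[0,0,0],[0,0,0],[0,0,0],[0,0,0],[0,0,0],[0,0,0],[0,0,0],[0,0,0],[0,0,0],[0,0,0]], force=20)

```text
clock: 4.4
position: [0.4754, 0.0265, 0.3269]
ee_rot: [-3.138, 0.077, -0.001]
force: [-0.8, -0.9, 0.0]
width: 0.003
gripper_force: 0.0
```

Run:
```python
from h import *
P={n:arm.get_image(n) for n in("scene","side","wrist")};o=[]
for n,p in P.items():
    f=p["frame"].astype(int); m=((f[...,0]>120)&(f[...,1]<60)&(f[...,2]<60)).astype(np.uint8)
    k,L,st,ce=cv2.connectedComponentsWithStats(m)
    for i in range(1,k):
        if st[i][4]>60: print(n,st[i],ce[i]); o.append((p,ce[i]/[512,384]))
    for l in("lever_tip","lever_hinge","centre","quill_mouth"):
        print(l,[(np.round(np.array(r["centre"])*[512,384],1).tolist(),round(r["conf"],2)) for r in arm.place_of(l,p)[:1]])
print(tri(o)); print(P["wrist"]["T"].round(3))
save(P["wrist"],"w1"); print(arm.observe()["joints"])
```

```text
scene [259 166  13  16 124] [264.75806452 173.30645161]
lever_tip [([266.4, 172.9], 0.75)]
lever_hinge []
centre [([192.5, 184.4], 0.48)]
quill_mouth [([204.7, 190.3], 0.81)]
side [258 170  17  15 107] [265.57943925 177.21495327]
lever_tip [([269.2, 177.4], 0.67)]
lever_hinge [([236.2, 201.6], 0.62)]
centre [([229.8, 142.8], 0.47)]
quill_mouth [([228.7, 150.8], 0.9)]
wrist [245 165  22  40 726] [255.7107438  184.90633609]
lever_tip [([258.3, 186.1], 0.7)]
lever_hinge [([254.0, 107.1], 0.89)]
centre [([385.3, 28.5], 0.7)]
quill_mouth [([344.1, 30.5], 0.72)]
(array([0.47531486, 0.01927683, 0.20019126]), np.float64(0.4816607334614105))
[[-0.056 -0.958 -0.282  0.55 ]
 [-0.998  0.053  0.016  0.016]
 [-0.001  0.282 -0.959  0.483]
 [ 0.     0.     0.     1.   ]]
[ 0.17250229  0.14224887 -0.37273341  1.73780037  0.05413051  1.27159657
 -1.84101913]
```

View pics/w1.png

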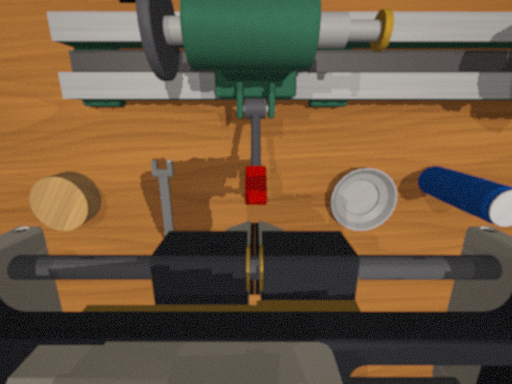

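The wrist view shows the lever pointing straight down the image, with the paddle at (256,185) lined up with the closed fingers. I'll come down over it now.

carry_out(claw=[0,0,0,0,0,0], delta_pos=[[0.2,0.35,0],[0,0.35,2.5],[0,0,2.5],[0,0,2.5],[0,0,1.5],[0,0,0]], angular=[[0,0,0.0],[0,0,0.0],[0,0,0.0],[0,0,0.0],[0,0,0.0],[0,0,0.0]])

```text
clock: 5.75
position: [0.4748, 0.0127, 0.2348]
ee_rot: [3.14, -0.09, -0.006]
force: [0.2, 0.3, -0.1]
width: 0.005
gripper_force: 0.0
```

carry_out(claw=[0,0,0,0,0,0], delta_pos=[[0,0,0.6],[0,0,0.6],[-0.2,0,0.6],[-0.3,0,0.6],[-0.3,0,0.6],[0,0,0]], angular=[[0,0,0.0],[0,0,0.0],[0,0,0.0],[0,0,0.0],[0,0,0.0],[0,0,0.0]])

```text
clock: 6.35
position: [0.4692, 0.0139, 0.2075]
ee_rot: [-3.14, 0.09, -0.005]
force: [1.9, -0.4, 7.8]
width: 0.004
gripper_force: 3.7
```

carry_out(claw=[0,0,0,0,0,0], delta_pos=[[-0.3,0,0.8],[-0.3,0,0.8],[-0.2,0,0.8],[-0.2,0,0.8],[-0.2,0,0.8],[0,0,0]], angular=[[0,0,0.0],[0,0,0.0],[0,0,0.0],[0,0,0.0],[0,0,0.0],[0,0,0.0]])

```text
clock: 6.95
position: [0.4555, 0.0144, 0.1661]
ee_rot: [3.14, -0.09, -0.001]
force: [0.9, -0.1, 0.7]
width: 0.003
gripper_force: 0.3
```

carry_out(claw=[0,0,0,0,0], delta_pos=[[-0.1,0,0.8],[-0.1,0,0.8],[0,0,0.6],[0,0,0.5],[0,0,0]], angular=[[0,0,0.0],[0,0,0.0],[0,0,0.0],[0,0,0.0],[0,0,0.0]])

```text
clock: 7.45
position: [0.4536, 0.0144, 0.1389]
ee_rot: [3.14, -0.09, -0.002]
force: [-0.5, 0.1, 0.7]
width: 0.004
gripper_force: 0.0
```

carry_out(claw=[0,0,0,0,0,0], delta_pos=[[0,0,-2],[0,0,-3],[0,0,-3],[0,0,-3],[0,0,-3],[0,0,0]], angular=[[0,0,0.0],[0,0,0.0],[0,0,0.0],[0,0,0.0],[0,0,0.0],[0,0,0.0]])

```text
clock: 8.05
position: [0.4563, 0.015, 0.2837]
ee_rot: [-3.14, 0.09, -0.011]
force: [0.9, 0.7, -0.2]
width: 0.004
gripper_force: 0.0
```

```bash
cat > look.py <<'E'
from h import *
P={n:arm.get_image(n) for n in("scene","side","wrist")};o=[]
for n,p in P.items():
    f=p["frame"].astype(int); m=((f[...,0]>110)&(f[...,1]<60)&(f[...,2]<60)).astype(np.uint8)
    k,L,st,ce=cv2.connectedComponentsWithStats(m)
    for i in range(1,k):
        if st[i][4]>60: print(n,st[i],ce[i].round(1)); o.append((p,ce[i]/[512,384]))
if len(o)>1:print("tip",tri(o))
for l in("centre","quill_mouth"):
    o=[]
    for n,p in P.items():
        r=arm.place_of(l,p)[:1]
        print(l,n,[(np.round(np.array(q["centre"])*[512,384],1).tolist(),round(q["conf"],2)) for q in r])
        o+=[(p,q["centre"]) for q in r]
    if len(o)>1:print(tri(o))
E
python3 - <<'E'
from look import *
a=P["side"]["frame"][110:260,160:360];b=P["wrist"]["frame"][0:300,56:456]
cv2.imwrite("pics/c1.png",np.hstack([cv2.resize(i,(400,300)) for i in(a,b)])[...,::-1])
E
```

```text
scene [173  89  12  22 168] [177.9 100.3]
scene [264 188  13  10  71] [270.9 192.3]
side [269 204  19  11  97] [276.7 209.7]
wrist [239 171  21  36 673] [249.2 188.9]
tip (array([0.46495908, 0.00089098, 0.20225414]), np.float64(82.69385154749835))
centre scene [([191.4, 186.4], 0.44)]
centre side [([229.9, 143.4], 0.5)]
centre wrist []
(array([ 0.62344274, -0.11407196,  0.19617951]), np.float64(0.655872653261838))
quill_mouth scene [([203.1, 188.1], 0.87)]
quill_mouth side [([226.7, 148.3], 0.75)]
quill_mouth wrist []
(array([ 0.61822006, -0.08113875,  0.19917141]), np.float64(0.6579430534871733))
```

View pics/c1.png

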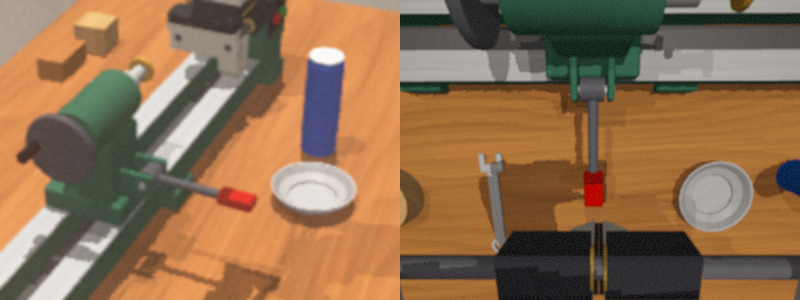

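The side view shows the lever now level, with its paddle near (277,210), so it has locked and nothing touches it. Next I'll turn the tool 90° and move it in front of the brass face.

carry_out(claw=[0,0,0,0,0,0,0,0,0,0,0,0,0,0,0,0,0,0,0,0], delta_pos=[[0,0,-1],[0,0,-1],[0,0,0],[0,0,0],[0,0,0],[0,0,0],[0,0,0],[0,0,0],[0,0,0],[0,0,0],[0,0,0],[-2.65,2.85,0],[-2.65,2.85,0],[-2.65,2.85,0],[-2.65,2.85,0],[-2.65,2.85,0],[-2.65,2.85,0],[0,0,0],[0,0,0],[0,0,0]], angular=[[0,0,-0.143],[0,0,-0.143],[0,0,-0.143],[0,0,-0.143],[0,0,-0.143],[0,0,-0.143],[0,0,-0.143],[0,0,-0.143],[0,0,-0.143],[0,0,-0.143],[0,0,-0.143],[0,0,0],[0,0,0],[0,0,0],[0,0,0],[0,0,0],[0,0,0],[0,0,0],[0,0,0],[0,0,0]])

```text
clock: 10.5
position: [0.6157, -0.1525, 0.2995]
ee_rot: [-2.28, -2.16, -0.0]
force: [-0.7, 0.6, 0.5]
width: 0.006
gripper_force: 0.0
```

Run:
```python
from look import *
s=arm.observe();print(s["position"],R.from_rotvec(s["ee_rot"]).as_matrix().round(3),s["joints"].round(2))
a=P["scene"]["frame"][110:260,130:330];b=P["wrist"]["frame"]
cv2.imwrite("pics/c2.png",np.hstack([cv2.resize(i,(400,300)) for i in(a,b)])[...,::-1])
```

```text
scene [264 188  13  10  77] [270.7 192.2]
side [269 204  19  11 135] [277.5 209.3]
wrist [ 68  19  44  22 847] [88.7 29.2]
tip (array([0.44091297, 0.02308198, 0.11976478]), np.float64(0.8442673698696126))
centre scene [([188.7, 184.3], 0.57)]
centre side [([273.5, 300.9], 0.49)]
centre wrist [([256.2, 150.7], 0.98)]
(array([ 0.52692799, -0.16699644, -0.15821469]), np.float64(74.87649182178959))
quill_mouth scene [([205.1, 188.4], 0.91)]
quill_mouth side [([231.1, 144.5], 0.71)]
quill_mouth wrist [([259.2, 110.3], 0.73)]
(array([ 0.6222112 , -0.07512024,  0.20747866]), np.float64(6.538369242366372))
[ 0.61594855 -0.15355121  0.29991089] [[ 0.055  0.998  0.   ]
 [ 0.998 -0.055 -0.   ]
 [-0.     0.    -1.   ]] [ 0.42  0.44 -0.4   1.41  0.17  1.33 -0.04]
```

View pics/c2.png

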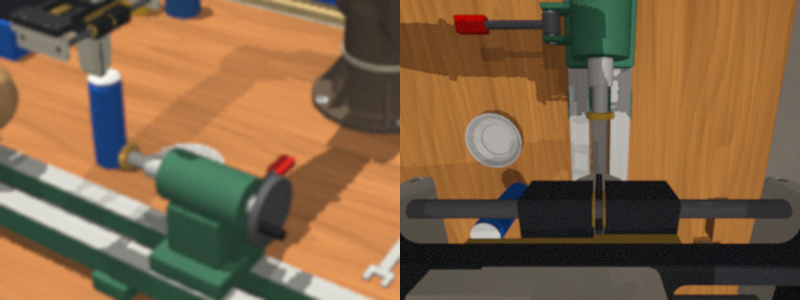

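The wrist view shows the brass face at about (256,150), in line with the fingers, and the lever is still level at z 0.12. I'll go down to the centre's height now.

carry_out(claw=[0,0,0,0,0,0], delta_pos=[[0,0,3],[0,0,3],[0,0,3],[0.5,0,2.7],[0.5,0,0],[0,0,0]], angular=[[0,0,0],[0,0,0],[0,0,0],[0,0,0],[0,0,0],[0,0,0]])

```text
clock: 11.55
position: [0.6169, -0.1425, 0.1833]
ee_rot: [-2.28, -2.161, -0.001]
force: [0.5, -0.3, 0.3]
width: 0.005
gripper_force: 0.0
```

Run:
```python
from look import *
print(arm.observe()["position"])
```

```text
scene [265 188  12  10  74] [271.1 192.5]
side [269 205  19  11 110] [277.7 209.9]
wrist [  0   0  26  16 366] [12.4  6.9]
tip (array([0.44572188, 0.01792985, 0.11058742]), np.float64(2.795588963649493))
centre scene [([192.1, 184.9], 0.6)]
centre side [([230.9, 145.5], 0.43)]
centre wrist [([254.6, 192.1], 0.84)]
(array([ 0.61942794, -0.11097598,  0.19535385]), np.float64(2.001446921813482))
quill_mouth scene [([203.9, 189.9], 0.82)]
quill_mouth side [([224.7, 151.5], 0.91)]
quill_mouth wrist [([259.9, 124.8], 0.6)]
(array([ 0.62408654, -0.07405754,  0.19573753]), np.float64(1.9004550362699888))
[ 0.61677351 -0.14391744  0.18321917]
```

carry_out(claw=[0,0,0,0,0,0,0], delta_pos=[[0.4,0,0],[0.4,0,0],[0.4,0,0],[0.3,0,0],[0.3,0,0],[0.2,0,0],[0,0,0]], angular=[[0,0,0],[0,0,0],[0,0,0],[0,0,0],[0,0,0],[0,0,0],[0,0,0]])

```text
clock: 12.7
position: [0.6177, -0.1235, 0.1827]
ee_rot: [2.281, 2.16, -0.0]
force: [0.2, 1.1, -0.4]
width: 0.002
gripper_force: 0.0
```

carry_out(claw=[0,0,0,0], delta_pos=[[0.2,0,0],[0.2,0,0],[0.2,0,0],[0,0,0]], angular=[[0,0,0],[0,0,0],[0,0,0],[0,0,0]])

```text
clock: 13.1
position: [0.6179, -0.1199, 0.1828]
ee_rot: [2.283, 2.156, -0.003]
force: [0.5, -6.4, 0.5]
width: 0.007
gripper_force: 3.2
```

carry_out(claw=[0,0,0,0], delta_pos=[[0.15,0,0],[0.15,0,0],[0.1,0,0],[0,0,0]], angular=[[0,0,0],[0,0,0],[0,0,0],[0,0,0]])

```text
clock: 13.5
position: [0.6181, -0.1162, 0.1828]
ee_rot: [2.283, 2.156, -0.003]
force: [0.3, -7.4, 1.1]
width: 0.004
gripper_force: 3.3
```

carry_out(claw=[0,0,0,0,0,0], delta_pos=[[0.1,0,0],[0.1,0,0],[0.1,0,0],[0.1,0,0],[0.1,0,0],[0,0,0]], angular=[[0,0,0],[0,0,0],[0,0,0],[0,0,0],[0,0,0],[0,0,0]])

```text
clock: 14.1
position: [0.6184, -0.1113, 0.1828]
ee_rot: [2.283, 2.156, -0.003]
force: [-0.1, -7.2, 1.9]
width: 0.006
gripper_force: 3.4
```

carry_out(claw=[0,0,0,0,0], delta_pos=[[0.1,0,0],[0.1,0,0],[0.1,0,0],[0,0,0],[0,0,0]], angular=[[0,0,0],[0,0,0],[0,0,0],[0,0,0],[0,0,0]])

```text
clock: 14.6
position: [0.6185, -0.1083, 0.1828]
ee_rot: [2.283, 2.156, -0.003]
force: [0.2, -6.7, 1.3]
width: 0.006
gripper_force: 3.3
```

carry_out(claw=[0,0,0,0,0], delta_pos=[[0.1,0,0],[0.1,0,0],[0.1,0,0],[0,0,0],[0,0,0]], angular=[[0,0,0],[0,0,0],[0,0,0],[0,0,0],[0,0,0]])

```text
clock: 15.1
position: [0.6187, -0.1053, 0.1828]
ee_rot: [2.283, 2.155, -0.003]
force: [0.1, -6.4, 0.7]
width: 0.006
gripper_force: 3.3
```

carry_out(claw=[0,0,0,0,0], delta_pos=[[0.1,0,0],[0.1,0,0],[0.1,0,0],[0,0,0],[0,0,0]], angular=[[0,0,0],[0,0,0],[0,0,0],[0,0,0],[0,0,0]])

```text
clock: 15.6
position: [0.6189, -0.1023, 0.1828]
ee_rot: [2.283, 2.156, -0.003]
force: [-0.8, -5.9, 2.1]
width: 0.006
gripper_force: 3.3
```

carry_out(claw=[0,0,0,0], delta_pos=[[0.1,0,0],[0.1,0,0],[0,0,0],[0,0,0]], angular=[[0,0,0],[0,0,0],[0,0,0],[0,0,0]])

```text
clock: 16.0
position: [0.619, -0.1003, 0.1828]
ee_rot: [2.283, 2.156, -0.003]
force: [-0.6, -6.6, 1.8]
width: 0.01
gripper_force: 3.3
```

Run:
```python
from look import *
print(arm.observe()["position"],arm.observe()["force"])
```

```text
scene [264 188  13  10  77] [270.6 192.3]
side [269 204  19  12 139] [277.8 209.4]
wrist [   0   45   38   35 1182] [17.1 62.2]
tip (array([0.44507744, 0.02258738, 0.11622621]), np.float64(1.4567841872628264))
centre scene [([201.5, 190.4], 0.56)]
centre side []
centre wrist []
quill_mouth scene [([204.0, 190.5], 0.78)]
quill_mouth side [([225.7, 147.8], 0.62)]
quill_mouth wrist [([261.1, 201.4], 0.57)]
(array([ 0.62402345, -0.07138494,  0.20019137]), np.float64(2.251545622685029))
[ 0.61897111 -0.10031503  0.18279582] [-0.61597166 -8.07101639  0.85445193]
```

carry_out(claw=[0,0,0,0], delta_pos=[[0.1,0,0],[0.1,0,0],[0,0,0],[0,0,0]], angular=[[0,0,0],[0,0,0],[0,0,0],[0,0,0]])

```text
clock: 16.85
position: [0.6191, -0.0985, 0.1828]
ee_rot: [2.283, 2.155, -0.003]
force: [-1.5, -6.8, 2.1]
width: 0.007
gripper_force: 3.5
```

carry_out(claw=[0,0,0,0], delta_pos=[[0.1,0,0],[0.05,0,0],[0,0,0],[0,0,0]], angular=[[0,0,0],[0,0,0],[0,0,0],[0,0,0]])

```text
clock: 17.25
position: [0.6191, -0.0979, 0.1828]
ee_rot: [2.283, 2.154, -0.004]
force: [-0.1, -9.0, 2.1]
width: 0.005
gripper_force: 4.6
```

carry_out(claw=[0,0,0,0], delta_pos=[[0.1,0,0],[0.1,0,0],[0,0,0],[0,0,0]], angular=[[0,0,0],[0,0,0],[0,0,0],[0,0,0]])

```text
clock: 17.65
position: [0.6191, -0.0972, 0.1828]
ee_rot: [2.284, 2.152, -0.006]
force: [-0.9, -12.0, 1.7]
width: 0.005
gripper_force: 6.1
```

carry_out(claw=[0,0,0,0,0], delta_pos=[[0.1,0,0],[0.1,0,0],[0.1,0,0],[0,0,0],[0,0,0]], angular=[[0,0,0],[0,0,0],[0,0,0],[0,0,0],[0,0,0]])

```text
clock: 18.15
position: [0.6191, -0.0962, 0.1828]
ee_rot: [2.284, 2.149, -0.009]
force: [-2.0, -16.1, 2.4]
width: 0.006
gripper_force: 8.4
```

carry_out(claw=[0,0,0,0,0,0,0,0,0,0,0,0], delta_pos=[[0.1,0,0],[0.05,0,0],[0,0,0],[0,0,0],[0,0,0],[0,0,0],[0,0,0],[0,0,0],[0,0,0],[0,0,0],[0,0,0],[0,0,0]], angular=[[0,0,0],[0,0,0],[0,0,0],[0,0,0],[0,0,0],[0,0,0],[0,0,0],[0,0,0],[0,0,0],[0,0,0],[0,0,0],[0,0,0]])

```text
clock: 19.35
position: [0.6192, -0.0956, 0.1828]
ee_rot: [2.285, 2.148, -0.01]
force: [-1.5, -18.5, 3.4]
width: 0.004
gripper_force: 9.5
```

carry_out(claw=[0,0,0,0,0,0,0,0,0,0,0,0,0,0], delta_pos=[[-0.5,0,0],[-1,0,0],[-1.5,0,0],[-1.5,0,0],[0,0,-3],[0,0,-3],[0,0,-3],[0,0,-2.5],[3,-3.7,0],[3,-3.7,0],[3,-3.7,0],[3,-3.7,0],[3,-3.7,0],[0,0,0]], angular=[[0,0,0],[0,0,0],[0,0,0],[0,0,0],[0,0,0],[0,0,0],[0,0,0],[0,0,0],[0,0,0],[0,0,0],[0,0,0],[0,0,0],[0,0,0],[0,0,0]])

```text
clock: 20.75
position: [0.437, 0.0312, 0.2983]
ee_rot: [-2.275, -2.167, 0.0]
force: [0.9, -0.9, 0.3]
width: 0.01
gripper_force: 0.0
```

carry_out(claw=[1,2,4,6,6,6,6,6,6,6,6,6,6], delta_pos=[[0,0,0],[0,0,0],[0,0,0],[0,0,0],[0,0,0],[0,0,0],[0,0,0],[0,0,0],[0,0,0],[0,0,0],[0,0,0],[0,0,0],[0,0,0]], angular=[[0,0,0.143],[0,0,0.143],[0,0,0.143],[0,0,0.143],[0,0,0.143],[0,0,0.143],[0,0,0.143],[0,0,0.143],[0,0,0.143],[0,0,0.143],[0,0,0.141],[0,0,0],[0,0,0]], force=12)

```text
clock: 22.05
position: [0.441, 0.0268, 0.2977]
ee_rot: [3.141, -0.081, 0.0]
force: [-0.4, -0.4, -0.5]
width: 0.656
gripper_force: 0.0
```

Run:
```python
from look import *
s=arm.observe();M=R.from_rotvec(s["ee_rot"]).as_matrix();print(s["position"],M.round(3))
cv2.imwrite("pics/c3.png",np.hstack([cv2.resize(i,(400,300)) for i in(P["side"]["frame"][110:260,160:360],P["wrist"]["frame"])])[...,::-1])
```

```text
scene [172  89  12  22 150] [177.5 100.7]
scene [264 188  13  10  77] [270.8 192.2]
side [269 205  19  10 122] [278.  209.6]
wrist [249 157  19  36 642] [258.  174.1]
tip (array([0.46002416, 0.00109732, 0.19776199]), np.float64(83.99554846753568))
centre scene [([201.0, 190.4], 0.62)]
centre side [([227.3, 148.6], 0.49)]
centre wrist []
(array([ 0.62027051, -0.08730763,  0.19298146]), np.float64(0.06680010657294133))
quill_mouth scene [([203.2, 189.6], 0.73)]
quill_mouth side [([225.9, 149.9], 0.67)]
quill_mouth wrist []
(array([ 0.61978197, -0.0797359 ,  0.19539264]), np.float64(0.8476242113661954))
[0.44075445 0.02723793 0.29773036] [[ 0.998 -0.055  0.   ]
 [-0.055 -0.998 -0.   ]
 [ 0.     0.    -1.   ]]
```

View pics/c3.png

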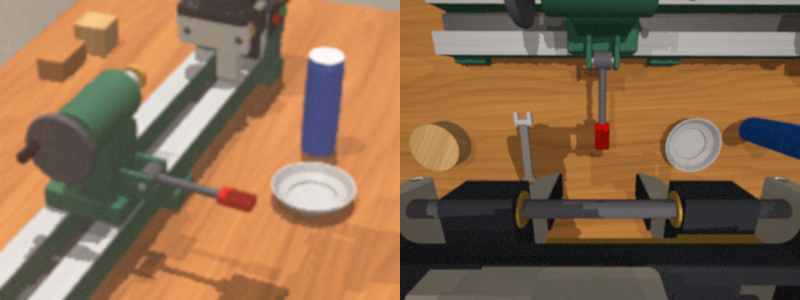

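The side view shows the brass centre seated and the lever still level. In the wrist view the paddle is centred between the open fingers. I'll descend and grip it by its sides.

carry_out(claw=[6,6,6,6,6,6,6,6], delta_pos=[[0,0.3,2],[0,0,3],[0,0,3],[0,0,3],[0,0,3],[0,0,3],[0,0,2.3],[0,0,0]], angular=[[0,0,0],[0,0,0],[0,0,0],[0,0,0],[0,0,0],[0,0,0],[0,0,0],[0,0,0]])

```text
clock: 23.3
position: [0.4386, 0.024, 0.1024]
ee_rot: [3.14, -0.086, -0.008]
force: [0.7, -0.7, 1.2]
width: 0.652
gripper_force: 0.0
```

carry_out(claw=[4,3,2,2,2,2], delta_pos=[[0,0,0],[0,0,0],[0,0,0],[0,0,0],[0,0,0],[0,0,0]], angular=[[0,0,0],[0,0,0],[0,0,0],[0,0,0],[0,0,0],[0,0,0]], force=12)

```text
clock: 23.9
position: [0.4409, 0.0221, 0.1053]
ee_rot: [3.138, -0.089, 0.001]
force: [-0.3, -9.2, 5.7]
width: 0.259
gripper_force: 12.0
```

carry_out(claw=[2,2,2,2], delta_pos=[[0,0.1,0],[0,0.1,0],[0,0.1,0],[0,0,0]], angular=[[0,0,0],[0,0,0],[0,0,0],[0,0,0]])

```text
clock: 24.3
position: [0.4409, 0.0217, 0.1053]
ee_rot: [-3.14, 0.086, -0.002]
force: [-0.5, 0.8, 5.2]
width: 0.262
gripper_force: 12.0
```

carry_out(claw=[2,2,2,2,2,2,2,2,2,2], delta_pos=[[0,0,-0.5],[0.05,0,-0.5],[0.05,0,-0.5],[0.1,0,-0.5],[0.1,0,-0.5],[0.15,0,-0.5],[0.15,0,-0.5],[0.2,0,-0.5],[0.2,0,-0.5],[0,0,0]], angular=[[0,0,0],[0,0,0],[0,0,0],[0,0,0],[0,0,0],[0,0,0],[0,0,0],[0,0,0],[0,0,0],[0,0,0]])

```text
clock: 25.3
position: [0.4498, 0.0211, 0.1507]
ee_rot: [3.14, -0.086, -0.002]
force: [-5.9, 4.9, 3.5]
width: 0.257
gripper_force: 12.0
```

carry_out(claw=[2,2,2,2,2,2], delta_pos=[[0.25,0,-0.5],[0.3,0,-0.5],[0.3,0,-0.5],[0.35,0,-0.5],[0.35,0,-0.5],[0,0,0]], angular=[[0,0,0],[0,0,0],[0,0,0],[0,0,0],[0,0,0],[0,0,0]])

```text
clock: 25.9
position: [0.4676, 0.0201, 0.1771]
ee_rot: [-3.14, 0.087, -0.006]
force: [-2.2, 1.1, 13.7]
width: 0.26
gripper_force: 12.0
```

carry_out(claw=[3,4,5,6,6,6], delta_pos=[[0,0,0],[0,0,0],[0,0,0],[0,0,0],[0,0,0],[0,0,0]], angular=[[0,0,0],[0,0,0],[0,0,0],[0,0,0],[0,0,0],[0,0,0]])

```text
clock: 26.5
position: [0.4658, 0.0198, 0.1746]
ee_rot: [3.14, -0.087, -0.0]
force: [-0.6, -1.2, 1.0]
width: 0.648
gripper_force: 0.0
```

carry_out(claw=[6,6,6,6,6,6,6], delta_pos=[[0,0,-2],[0,0,-3],[0,0,-3],[0,0,-3],[0,0,-3],[0,0,0],[0,0,0]], angular=[[0,0,0],[0,0,0],[0,0,0],[0,0,0],[0,0,0],[0,0,0],[0,0,0]])

```text
clock: 27.2
position: [0.4661, 0.0198, 0.315]
ee_rot: [3.14, -0.087, 0.002]
force: [-0.3, 0.9, 0.1]
width: 0.651
gripper_force: 0.0
```

Run:
```python
from look import *
cv2.imwrite("pics/c4.png",np.hstack([cv2.resize(i,(400,300)) for i in(P["side"]["frame"][110:260,160:360],P["scene"]["frame"][140:290,130:330])])[...,::-1])
```

```text
scene [172  89  13  22 171] [177.9 100.4]
scene [259 166  13  16 125] [264.8 173.3]
side [258 170  17  15 117] [265.8 177. ]
wrist [242 159  24  42 890] [253.1 178.9]
tip (array([0.49344551, 0.0045746 , 0.26390312]), np.float64(79.26549998049884))
centre scene [([202.0, 190.9], 0.5)]
centre side [([228.7, 147.8], 0.56)]
centre wrist [([368.5, 14.1], 0.76)]
(array([ 0.62023615, -0.09175857,  0.19351396]), np.float64(2.3889091956431514))
quill_mouth scene [([207.8, 190.8], 0.79)]
quill_mouth side [([226.6, 148.5], 0.67)]
quill_mouth wrist [([350.1, 14.0], 0.66)]
(array([ 0.61931793, -0.07331031,  0.19993433]), np.float64(2.142326815434757))
```

View pics/c4.png

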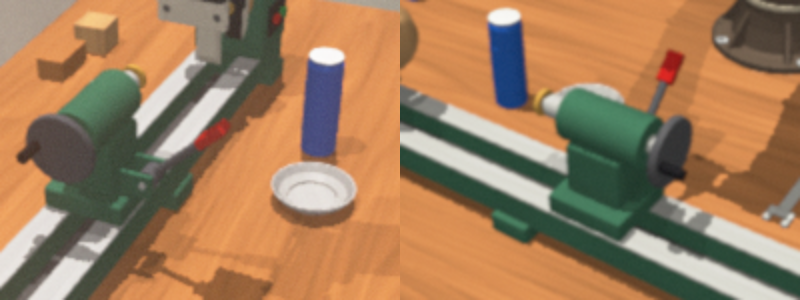

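The lever is back up, with the paddle on the same pixels as at the start: scene (264.8,173.3) and side (265.8,177.0). The centre is seated and the gripper is clear of everything, so I'm handing in.

```bash
python3 -c "
from cell import arm
print(arm.sign_off())"
```

```text
the job is handed in; nothing more can be done
None
```

The job is handed in (no verdict came back): the lever was locked, the centre seated with about 18 N held for a second, and the lever released, with the tailstock at its starting place in the last images.

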